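# Release the spent AA cells from the sorting chute

## Task

Of the two battery chutes on the shelf, find the one holding the three thin AA cells and press down its paddle with the fingertips, so that the rocker lifts the gate and all three cells roll into that chute's catch tray; then let the paddle go so that the gate drops shut behind them. Work the gate only through the paddle and do not touch the cells or lift anything. Leave the chute with the two thick C cells shut, and do not disturb the jar, tin, funnel or bulbs.

Things in the scene. Friction and masses are not known exactly. Their poses are not given: they have to be found in the camera images.
- sorter_aa: Fixed grey plastic battery chute with the three thin AA cells (left or right). Origin on the shelf below the rocker's pivot; x points downhill from paddle to tray, z up. 54 mm wide lane (x 12 to 118 mm) between cheeks 13 mm higher than it, sloping down 14 deg, 60 mm high at the gate (x = 85). Pivot posts at x = 0, 136 mm high. A steel strip rocks on the pivot (z = 125): paddle over free air at -x, gate hanging at +x.
- sorter_c: Fixed grey plastic battery chute with the two thick C cells. Origin on the shelf below the rocker's pivot; x points downhill from paddle to tray, z up. 54 mm wide lane (x 12 to 118 mm) between cheeks 13 mm higher than it, sloping down 14 deg, 60 mm high at the gate (x = 85). Pivot posts at x = 0, 136 mm high. A steel strip rocks on the pivot (z = 125): paddle over free air at -x, gate hanging at +x.
- tray_aa (a point): Middle of the near edge (at the lane's end, x = 118 mm on the chute) of the inner floor of the AA chute's catch tray, which runs 99 mm (x) from here, 54 mm wide (y), axes as the chute's, floor 6 mm above the shelf, sides 45 mm and end wall 62 mm high.
- tray_c (a point): Middle of the near edge (at the lane's end, x = 118 mm on the chute) of the inner floor of the C chute's catch tray, which runs 99 mm (x) from here, 54 mm wide (y), axes as the chute's, floor 6 mm above the shelf, sides 45 mm and end wall 62 mm high.
- paddle_aa (a point): The AA lane's paddle: top centre of the flat steel plate 30 mm (along the strip) x 34 mm x 6 mm thick, 92 mm from the pivot, 128 mm above the shelf at rest; it swings down on the pivot when pressed. z is the plate's normal, x points to the gate.
- paddle_c (a point): The C lane's paddle: top centre of the flat steel plate 30 mm (along the strip) x 34 mm x 6 mm thick, 92 mm from the pivot, 128 mm above the shelf at rest; it swings down on the pivot when pressed. z is the plate's normal, x points to the gate.
- rocker_aa (a joint): The AA lane's rocker, rad: 0 = at rest, gate closed (lower edge 4 mm above the lane); grows as the paddle is pressed down, hard stop 0.36 (gate risen about 30 mm, paddle centre about 33 mm lower). Spring return: about 1 N at the paddle to start, 2.5 N at the stop; let go, it closes by itself. About 0.13 lets an AA cell under the gate.
- rocker_c (a joint): The C lane's rocker, rad: 0 = at rest, gate closed (lower edge 4 mm above the lane); grows as the paddle is pressed down, hard stop 0.36 (gate risen about 30 mm, paddle centre about 33 mm lower). Spring return: about 1 N at the paddle to start, 2.5 N at the stop; let go, it closes by itself. 
- gate_aa (a point): The AA lane's steel gate plate, 46 mm wide, 22 mm high, 3 mm thick, hanging on a 10 mm wide stem, its lower edge 61 mm below the strip, 85 mm from the pivot; this point is the middle of its lower edge.
- gate_c (a point): The C lane's steel gate plate, as gate_aa.
- aa1: AA cell, 14.5 mm thick, 50 mm long, about 23 g, lying across the lane, number 1 behind the gate; origin at its centre, y along it. It rolls freely.
- aa2: AA cell, 14.5 mm thick, 50 mm long, about 23 g, lying across the lane, number 2 behind the gate; origin at its centre, y along it. It rolls freely.
- aa3: AA cell, 14.5 mm thick, 50 mm long, about 23 g, lying across the lane, number 3 behind the gate; origin at its centre, y along it. It rolls freely.
- c1: C cell, 26 mm thick, 50 mm long, about 65 g, lying across its lane, number 1 behind the gate; origin at its centre, y along it.
- c2: C cell, 26 mm thick, 50 mm long, about 65 g, lying across its lane, number 2 behind the gate; origin at its centre, y along it.
- jar: Clear glass jar of spent cells, 88 mm wide, 127 mm high, loose bystander; origin under its centre.
- tin: Green tin with bare aluminium lid, 79 mm wide, 90 mm high, loose bystander; origin under its centre.
- funnel: Steel funnel standing mouth down, 68 mm wide, 75 mm high, loose bystander; origin under its centre.
- bulb_a: Frosted LED bulb standing on its cap, 60 mm wide, 110 mm high, tips easily; loose bystander; origin under its cap.
- bulb_b: Another such bulb; origin under its cap.

How it is judged:
By the outcome, as a careful person would: the job done as asked, in the order asked, and still so for the second after the job is handed in, with the robot touching nothing.
It also fails if it takes over 27 s, if anything falls off the work surface, if the arm or the gripper's body presses on something with over 40 N, if the wrist force passes 120 N, or if a joint passes its speed limit or range.

## Robot

A 6-joint arm with a two-finger parallel gripper is mounted at the origin on the work surface. World frame = base frame: x ahead of the robot, y to its left, z up, the work surface at z = 0. Lengths are in m, angles in rad, forces in N, time in s.
With the tool pointing down it reaches from about 0.25 to 0.775 m from the base axis. Payload 4 kg.
Tool frame: the origin (TCP) lies midway between the tips of the shut fingers; the grasp point (between the pads) lies 19 mm behind it; z points along the fingers, y is the line along which they close (so a half turn about z gives the same grasp; the last joint's range is limited). The gripper opens to 85 mm and grips with 20 to 120 N. Pads are 22 mm wide; open, the fingers measure 114 mm over their backs; the gripper's body (76 mm by 85 mm) begins 54 mm behind the grasp point. The pads swing forward as they close: fully open they stand 13 mm farther back than shut.
Start: joints at [-1.394, 0.087, 1.371, -0, 1.684, -0.103], TCP at [0.152, -0.529, 0.231] pointing down, gripper open.
Joint ranges: [-3.1, 3.1], [-0.76, 2.03], [0.27, 2.55], [-1.08, 4.22], [0.17, 2.65], [-2.57, 2.57]. Speed limits (rad/s): [2.79, 2.79, 3.14, 3.14, 3.14, 3.14].

## Interface

Orientations are given as [roll, pitch, yaw] about the fixed x, y, z axes, in that order (R = Rz(yaw) Ry(pitch) Rx(roll)).
In Python, from rig import * gives the robot as it stands. The module is installed in compiled form; this text tells all that it offers.
- The arm moves only by the tool step_arm, never from a script. Its argument "motion" is a list of rows, each a list of 3 entries, a list of its own where there are three numbers: the turn, a rotation vector about the tool's x, y, z in degrees, then the shift along the tool's x, y, z in mm, then the opening, from 0 (shut) to 1 (fully open). A call has 1 to 10 rows; each row is the pose to reach, as a shift and turn from the pose commanded when the call began, along the tool's axes at that moment; what a row does not reach only later rows make up. A row lasts 1/10 s, in which the tool goes at most 50 mm and 8.59 degrees, less where a joint would pass 70% of its speed; a pose out of reach is approached as far as the arm can. A call with a gripper value outside its range is refused whole. The fingers move at their own pace and stop on an object; "squeeze" is the grip in N (left out, the last holds). Time passes only in rows, so rows that repeat a pose let the fingers close. It gives the time, the measured TCP pose, the force, the opening and the grip force at its end, in the units of the state.
- observe(): the state, without advancing time (a new reading comes with each control period).
- capture(name): name is "scene" or "top" or "wrist"; returns the picture (480x640x3 uint8, red, green, blue); there is no depth.
- camera_model(name): a dict with "vertical_fov" (degrees; the focal length in pixels is half the picture's height over the tangent of half this angle, whatever the lens; pixels are square), "cx", "cy" (the principal point, pixels), "rvec" (rotation vector, rad) and "tvec" (3), from world to camera coordinates, as OpenCV has them. Camera axes: x right, y down, z forward; pixel columns grow to the right and rows downward; lengths in m; the calibration is good to about 2 mm. A picture is of the moment at which its call begins: read the wrist's pose just before it. camera_model takes no time and is no camera call; for the wrist camera it gives the pose at the moment of the call.
- hand_in(): hands the job in; it is judged then, once.
The state is a dict: "time": time; "q": joint angles; "dq": joint speeds; "effort": joint torques, N m; "tool_pos": TCP position; "eef_rot": TCP orientation; "wrist_force": force on the tool from outside, world axes, zero at the start; "moment": the same for the moment, N m; "gripper_width": finger opening in m; "gripper_force": force on a finger pad.
Only numpy, scipy, OpenCV 4.12 (cv2) and the standard library are available. Lean on these libraries where they do the work, as an engineer would, in place of code of your own. Each camera call takes 0.05 s, during which the arm holds its last target. There are 200 camera calls.

## Working session

There is one attempt and no reset: what is moved stays moved. The work goes in short steps, Python scripts to look and compute and a tool call to move; the robot and the scene stay as the last step left them, time stands still between calls to the robot, and variables do not carry over. Pictures are saved under pics/ and viewed, at most 10 in all, crops included, and the job is handed in when it is done.

Besides the shell and the picture viewer there is one more tool, called as a command line: name --argument value ..., lists and objects as JSON in quotes. step_arm: Moves the arm, as the interface text tells. Its arguments: {"type":"object","properties":{"motion":{"type":"array","items":{"type":"array"}},"squeeze":{"type":"number"}},"required":["motion"]}

```bash
mkdir -p pics; python3 - <<'E'
from rig import *
import cv2
for n in("scene","top"):
    cv2.imwrite(f"pics/{n}0.png",capture(n)[:,:,::-1]); print(n,camera_model(n))
s=observe();print(s["time"],s["tool_pos"],s["eef_rot"],s["wrist_force"])
E
```

```text
scene {'vertical_fov': 56.312313374100555, 'cx': 314.16814795472754, 'cy': 248.19025800449063, 'rvec': array([ 2.51058888,  0.79097702, -0.23007899]), 'tvec': array([-0.46461799, -0.23907824,  1.26769293])}
top {'vertical_fov': 42.4298195622448, 'cx': 327.28278378491666, 'cy': 234.009677316862, 'rvec': array([ 2.1568762 , -2.13061886,  0.17620858]), 'tvec': array([-0.00168279,  0.59042738,  1.27796317])}
0.1 [ 0.15179676 -0.52816834  0.23022797] [-3.13955338e+00 -2.23424627e-04  2.79771705e-01] [0.47081458 0.35127748 0.3282441 ]
```

View pics/scene0.png

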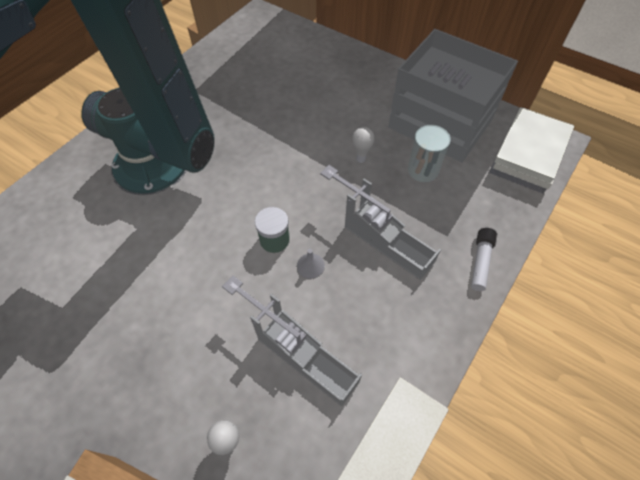

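View pics/top0.png

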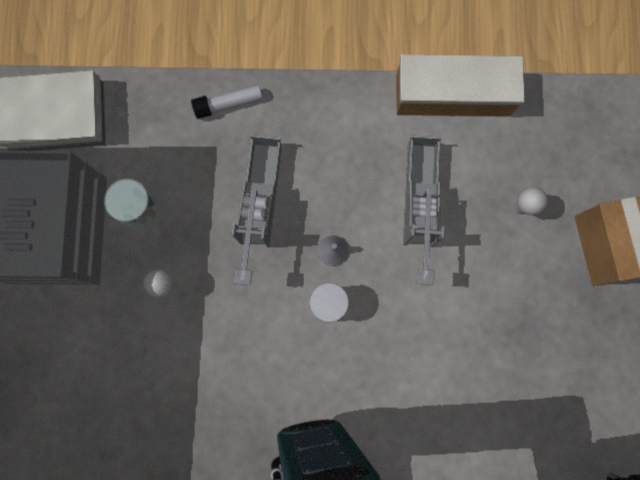

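The overview shows two chutes. In the top view the paddles are at about (243,277) and (426,277). The right chute appears to hold three thin cells. I'll zoom in on both to confirm and measure the paddle.

```bash
cat > h.py <<'E'
from rig import *
import cv2, numpy as np
def ray(n,u,v):
    m=camera_model(n); R=cv2.Rodrigues(m["rvec"])[0]; f=240/np.tan(np.radians(m["vertical_fov"]/2))
    return -R.T@m["tvec"], R.T@np.array([(u-m["cx"])/f,(v-m["cy"])/f,1])
def onz(n,u,v,z):
    o,d=ray(n,u,v); return o+d*(z-o[2])/d[2]
def tri(a,b):
    (o,d),(p,e)=ray("top",*a),ray("scene",*b)
    s=np.linalg.lstsq(np.c_[d,-e],p-o,rcond=None)[0]
    A,B=o+d*s[0],p+e*s[1]; return (A+B)/2,np.linalg.norm(A-B)
E
python3 - <<'E'
from h import *
np.set_printoptions(precision=4,suppress=True)
t=cv2.imread("pics/top0.png");s=cv2.imread("pics/scene0.png")
r=lambda i,x,y:cv2.resize(i[y:y+100,x:x+100],(400,400),interpolation=cv2.INTER_CUBIC)
r2=lambda i,x,y:cv2.resize(i[y:y+150,x:x+100],(400,600),interpolation=cv2.INTER_CUBIC)
cv2.imwrite("pics/c1.png",np.hstack([r2(t,210,145),r2(t,375,145)]))
cv2.imwrite("pics/c2.png",np.hstack([r(s,315,155),r(s,215,265)]))
print(tri((426,277),(232,287)),tri((243,277),(330,173)))
print("pad",onz("top",426,277,.128),"ends",onz("top",408,243,.073),onz("top",440,243,.073),onz("top",412,138,.068),onz("top",440,138,.068))
print("tin",onz("top",329,302,.09),"funnel",onz("top",334,250,.04),"bulb",onz("top",532,201,.08))
E
```

```text
(array([ 0.4946, -0.1925,  0.1184]), np.float64(0.0007910575767914082)) (array([0.4913, 0.1748, 0.1205]), np.float64(0.004452947275313414))
pad [ 0.4935 -0.1912  0.128 ] ends [ 0.5693 -0.1636  0.073 ] [ 0.5702 -0.2308  0.073 ] [ 0.7994 -0.175   0.068 ] [ 0.8003 -0.2356  0.068 ]
tin [0.4435 0.0007 0.09  ] funnel [ 0.5569 -0.0093  0.04  ] bulb [ 0.6612 -0.4254  0.08  ]
```

View pics/c1.png

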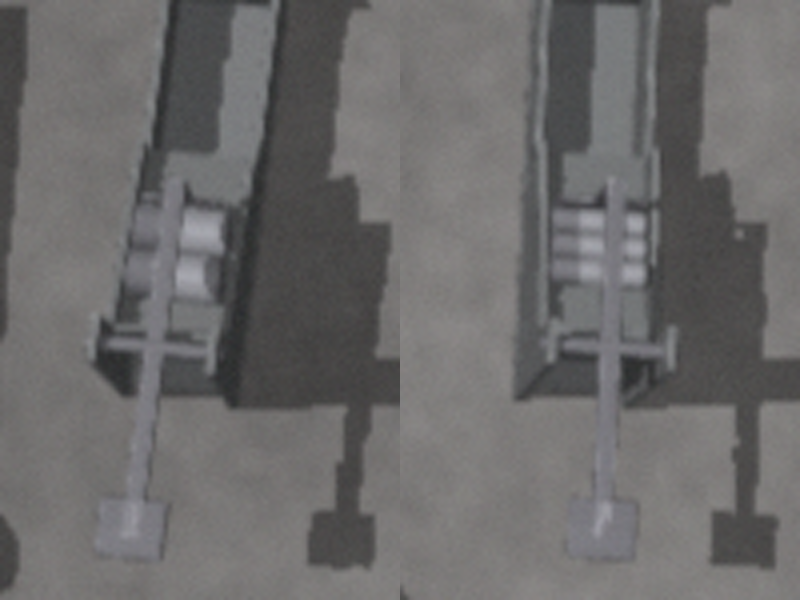

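View pics/c2.png

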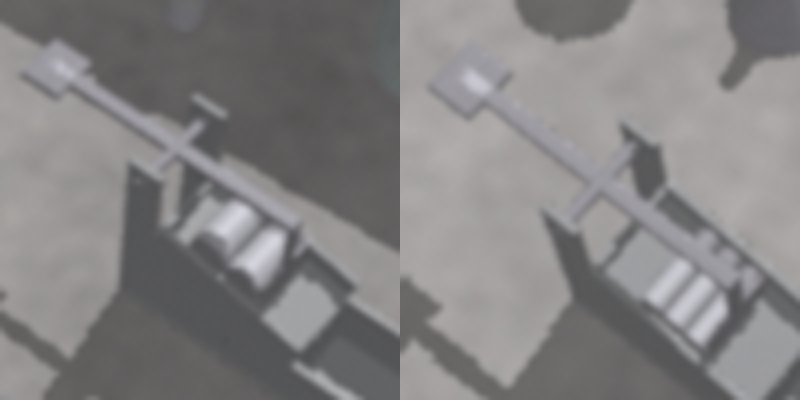

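The right chute, on the robot's right, holds three thin cells; in the crop they are at (600,245). The left one holds two thick cells. The AA paddle is at about (0.493, -0.191, 0.128). I'll move above it with the fingers shut.

step_arm --motion '[[[0, 0, 2], [42, -23, 0], 0], [[0, 0, 4], [84, -46, 0], 0], [[0, 0, 6], [126, -69, 0], 0], [[0, 0, 8], [168, -92, 0], 0], [[0, 0, 10], [210, -115, 0], 0], [[0, 0, 12], [252, -138, 0], 0], [[0, 0, 14], [294, -161, 0], 0], [[0, 0, 16], [336, -184, 0], 0], [[0, 0, 18], [378, -207, 0], 0], [[0, 0, 18], [420, -230, 0], 0]]'

```text
time: 1.1
tool_pos: [0.4929, -0.1898, 0.2309]
eef_rot: [3.142, 0.001, -0.035]
wrist_force: [0.3, -0.8, 0.8]
gripper_width: 0.0001
gripper_force: 0.0
```

step_arm --motion '[[[0, 0, 0], [0, 0, 20], 0], [[0, 0, 0], [0, 0, 40], 0], [[0, 0, 0], [0, 0, 50], 0], [[0, 0, 0], [0, 0, 50], 0], [[0, 0, 0], [0, 0, 50], 0]]'

```text
time: 1.6
tool_pos: [0.4919, -0.192, 0.1817]
eef_rot: [3.141, -0.0, -0.035]
wrist_force: [0.2, 1.3, 0.8]
gripper_width: -0.0004
gripper_force: 0.0
```

```bash
python3 - <<'E'
from h import *
s=observe();print(s["time"],s["tool_pos"],s["eef_rot"],s["wrist_force"],s["gripper_width"])
a=capture("scene")[:,:,::-1];w=capture("wrist")[:,:,::-1]
cv2.imwrite("pics/d.png",np.hstack([cv2.resize(a[190:390,150:350],(400,400)),cv2.resize(w,(400,300))[:300].copy() if 0 else cv2.copyMakeBorder(cv2.resize(w,(400,300)),0,100,0,0,0)]))
E
```

```text
1.6 [ 0.49194641 -0.19195562  0.18165616] [ 3.14142022e+00 -1.87654593e-04 -3.50540776e-02] [0.23359754 1.32007487 0.75633951] -0.0003659642742259943
```

View pics/d.png

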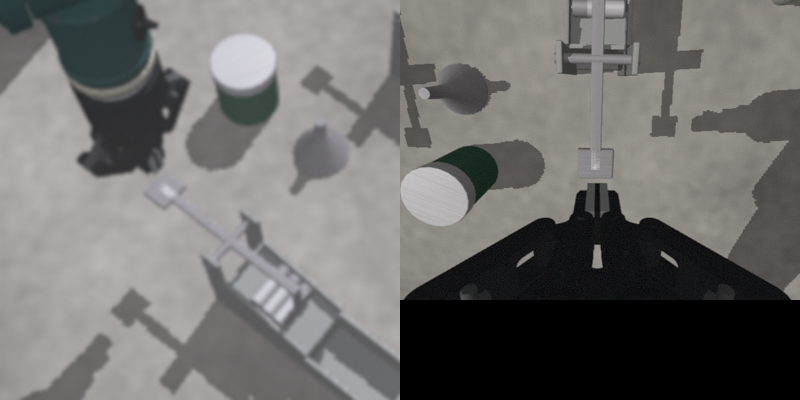

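The fingers line up sideways with the paddle (wrist crop column about 597 against 596). I'll check the fore-aft position with a wrist ray.

```bash
python3 - <<'E'
from h import *
print(onz("wrist",314,261,.128),onz("wrist",314,240,.128),onz("wrist",314,285,.128))
E
```

```text
[ 0.49548218 -0.19067586  0.128     ] [ 0.50830154 -0.19111327  0.128     ] [ 0.48022248 -0.19015519  0.128     ]
```

The wrist ray agrees to within 3 mm. Pressing to about 0.3 rad.

step_arm --motion '[[[0, 0, 0], [2, 0, 25], 0], [[0, 0, 0], [2, 0, 45], 0], [[0, 0, 0], [2, 0, 53], 0], [[0, 0, 0], [2, 0, 60], 0], [[0, 0, 0], [2, 0, 67], 0], [[0, 0, 0], [2, 0, 74], 0], [[0, 0, 0], [2, 0, 78], 0], [[0, 0, 0], [2, 0, 78], 0], [[0, 0, 0], [2, 0, 78], 0], [[0, 0, 0], [2, 0, 78], 0]]'

```text
time: 2.7
tool_pos: [0.4943, -0.1919, 0.1038]
eef_rot: [3.141, -0.001, -0.034]
wrist_force: [0.8, -0.1, 2.5]
gripper_width: 0.0003
gripper_force: 1.0
```

step_arm --motion '[[[0, 0, 0], [0, 0, 0], 0], [[0, 0, 0], [0, 0, 0], 0], [[0, 0, 0], [0, 0, 0], 0], [[0, 0, 0], [0, 0, 0], 0], [[0, 0, 0], [0, 0, 0], 0]]'

```text
time: 3.2
tool_pos: [0.4941, -0.1917, 0.1034]
eef_rot: [3.141, -0.0, -0.034]
wrist_force: [-0.3, -0.4, 2.7]
gripper_width: -0.0
gripper_force: 1.0
```

```bash
python3 - <<'E'
from h import *
a=capture("scene")[:,:,::-1];t=capture("top")[:,:,::-1]
cv2.imwrite("pics/e.png",np.hstack([cv2.resize(a[250:410,210:370],(400,400)),cv2.resize(t[130:290,345:505],(400,400))]))
E
```

```text
(no output)
```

View pics/e.png

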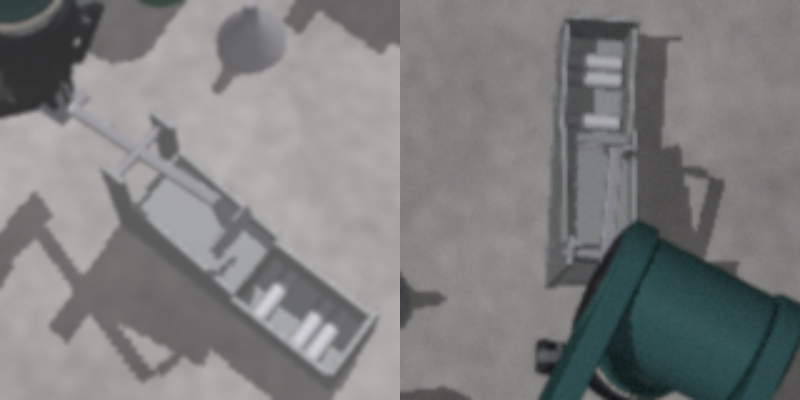

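All three cells are in the tray: scene crop (270,300), (310,330) and (325,340). The lane is empty and the gate is up. I'll release by raising the tool smoothly.

step_arm --motion '[[[0, 0, 0], [0, 0, -6], 0], [[0, 0, 0], [0, 0, -12], 0], [[0, 0, 0], [0, 0, -18], 0], [[0, 0, 0], [0, 0, -24], 0], [[0, 0, 0], [0, 0, -35], 0], [[0, 0, 0], [0, 0, -60], 0], [[0, 0, 0], [0, 0, -90], 0], [[0, 0, 0], [-40, 0, -120], 0], [[0, 0, 0], [-80, 0, -120], 0], [[0, 0, 0], [-80, 0, -120], 0]]'

```text
time: 4.3
tool_pos: [0.4115, -0.1886, 0.2251]
eef_rot: [3.14, -0.001, -0.036]
wrist_force: [0.7, -0.6, -1.1]
gripper_width: -0.0002
gripper_force: 0.0
```

step_arm --motion '[[[0, 0, 0], [0, 0, 0], 0], [[0, 0, 0], [0, 0, 0], 0], [[0, 0, 0], [0, 0, 0], 0], [[0, 0, 0], [0, 0, 0], 0], [[0, 0, 0], [0, 0, 0], 0]]'

```text
time: 4.8
tool_pos: [0.4145, -0.1889, 0.2229]
eef_rot: [-3.141, 0.001, -0.034]
wrist_force: [-0.5, -0.7, -0.2]
gripper_width: -0.0001
gripper_force: 0.0
```

```bash
python3 - <<'E'
from h import *
a=capture("scene")[:,:,::-1]
cv2.imwrite("pics/f.png",a)
E
```

```text
(no output)
```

View pics/f.png

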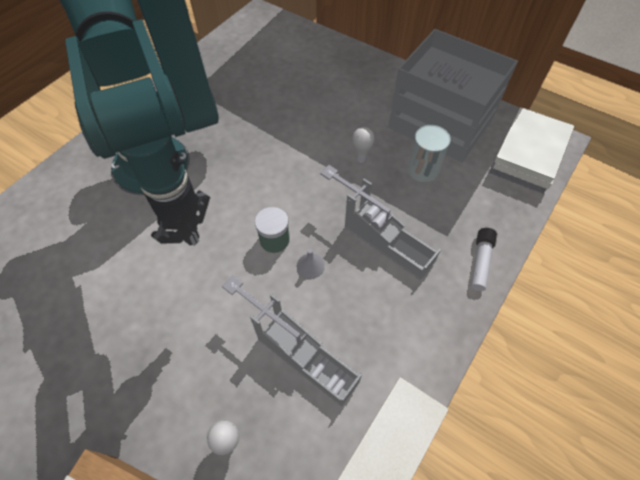

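The paddle is back at rest at (232,287), with the gate shut and the cells in the tray around (330,380). The other chute and the bystanders look unchanged.

```bash
python3 -c "
from rig import *
print(hand_in())"
```

```text
the job is handed in; nothing more can be done
None
```

All three AA cells rolled into their catch tray and the gate is shut behind them; the C chute stayed shut, the bystanders look unmoved, and the job was handed in at about 5 s.

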